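# Click the pasta machine's thickness knob to its seventh setting

### The arm

A 6-joint arm with a two-finger parallel gripper is mounted at the origin on a cart in front of the work surface, level with it; the furniture and walls round the work are solid. World frame = base frame: x ahead of the robot, y to its left, z up, the work surface at z = 0. Lengths are in m, angles in rad, forces in N, time in s.
With the tool pointing down it reaches from about 0.35 to 0.8 m from the base axis. Payload 7.3 kg.
Tool frame: the origin (TCP) lies at the very end of the fingers, on their centre line; the grasp point (between the pads) lies 19 mm behind it; z points along the fingers, y is the line along which they close (so a half turn about z gives the same grasp; the last joint's range is limited). The gripper opens to 85 mm and grips with 20 to 120 N. Pads are 22 mm wide; open, the fingers measure 114 mm over their backs; the gripper's body (76 mm by 85 mm) begins 54 mm behind the grasp point. The pads swing forward as they close: fully open they stand 13 mm farther back than shut.
Start: joints at [1.168, 0.342, 1.524, -0, 1.275, -0.146], TCP at [0.133, 0.508, 0.231] pointing down, gripper open.
Joint ranges: [-2.53, 2.53], [-0.77, 2.02], [0.04, 2.7], [-1, 4.14], [0.28, 2.66], [-3.11, 3.11]. Speed limits (rad/s): [2.57, 2.57, 3.14, 3.14, 3.14, 3.14].

### API

Orientations are given as a unit quaternion [w, x, y, z].
In Python, from station import status, eyes, order gives the robot as it stands.
- The arm moves only by the tool jog_arm, never from a script. Its argument "targets" is one flat list of numbers, 6 for each row, row after row: the shift along the world's x, y, z in mm, then the turn, a rotation vector about the world's x, y, z in rad. In form: [dx, dy, dz, wx, wy, wz, dx, dy, dz, wx, wy, wz, ...]. A call has 1 to 5 rows; each row is the pose to reach, as a shift and turn from the pose commanded when the call began; what a row does not reach only later rows make up. A row lasts 1/8 s, in which the tool goes at most 62.5 mm and 10.7 degrees, less where a joint would pass 70% of its speed; a pose out of reach is approached as far as the arm can. A call with a gripper value outside its range is refused whole. "gripper" is the opening, from -1 (shut) to 1 (fully open), set as the call begins (left out, the last holds). The fingers move at their own pace and stop on an object; "newtons" is the grip in N (left out, the last holds). Time passes only in rows, so rows that repeat a pose let the fingers close. It gives the time, the measured TCP pose, the force, the opening and the grip force at its end, in the units of the state.
- status.state(): the state, without advancing time (a new reading comes with each control period).
- eyes.read_camera(name): name is "scene" or "top"; returns (picture, depth): 480x640x3 uint8, red, green, blue; 480x640 float32, m along the optical axis (not along the pixel's ray), 0 where there is no reading.
- eyes.camera_model(name): a dict with "fx", "fy", "cx", "cy" (pixels), "k1" (the pictures are not rectified: a ray, as slopes to the right and down, at radius r is drawn at 1 + k1 r^2 times it, then the intrinsics apply), "rvec" (rotation vector, rad) and "tvec" (3), from world to camera coordinates, as OpenCV has them. Camera axes: x right, y down, z forward; pixel columns grow to the right and rows downward; lengths in m; the calibration is good to about 2 mm. A picture is of the moment at which its call begins. camera_model takes no time and is no camera call.
- order.sign_off(): hands the job in; it is judged then, once.
Trained networks look in the newest picture that a camera, given by its name, has taken for a name from the list of things; names that differ only in an ending like _2 or _b are one class to them, and where a whole thing is asked for, a point or a joint stands for the part that bears it (a point fixed in the world has none). Each returns a list of dicts, best first, with "p" (0 to 1); they miss things now and then, are a little off and sometimes report something else, mostly with a low value. They report only what shows in the picture. A call takes as long as a camera call.
- eyes.find_in(camera, query): "bbox" ([left, top, right, bottom] in pixels, round what is visible of it).
- eyes.trace(camera, query): "mask" (480x640 bool, what is visible of it) and "bbox" ([left, top, right, bottom] in pixels, round what is visible of it).
The state is a dict: "time_s": time; "qpos": joint angles; "qd": joint speeds; "tau": joint torques, N m; "tcp_pos": TCP position; "tool_rot": TCP orientation; "ft_force": force on the tool from outside, world axes, zero at the start; "ft_torque": the same for the moment, N m; "gripper_width": finger opening in m; "grasp_force": force on a finger pad.
Only numpy, scipy, OpenCV 4.12 (cv2) and the standard library are available. Lean on these libraries where they do the work, as an engineer would, in place of code of your own. Each camera call takes 0.05 s, during which the arm holds its last target. There are 200 camera calls.

### The job

The pasta machine has been left at one of its wider settings, and the dough now has to be rolled thinner. Pull the black thickness knob straight out against its spring, turn it clockwise to the seventh of the eight dots, counting from the biggest dot, and let it go back in so that its index pin drops fully home in the hole there. Leave the steel tumbler, the garlic and the spice jar standing where they are.

Things in the scene. Friction and masses are not known exactly. Their poses are not given: they have to be found in the camera images.
- pasta_machine: Steel hand-cranked pasta machine, stuck to the worktop. Origin on the worktop under the rollers, z up, +x along the rollers to the crank end, -x to the knob end. Body x = -55 to 75 mm, 110 mm wide, 151 mm high. At the -x end a grey housing, 106 mm wide, out to x = -129 mm, slopes at 45 degrees and carries dial and knob; it may overhang the worktop's edge.
- hopper_rim (a point): Centre of the upper rim of the flared sheet-steel hopper on the machine: 154 mm along the machine's x by 124 mm along its y, 179 mm above the worktop. Keep the gripper's body clear of it.
- dial_face (a point): Centre of the front of the white dial plate (92 mm across). Its -x points out along the knob's axis, 45 degrees up: (-0.707, 0, 0.707) in the machine's frame; its z points up the slope. Eight raised dots, 40 mm out, 36 degrees apart, run clockwise as one faces it and shrink from 8.8 mm (first, 126 degrees left of up-slope) to 2.5 mm (eighth). The seventh is 90 degrees right of up-slope.
- knob_grip (a point): Point on the axis of the black ribbed knob, half-way along its grip; moves with the knob. Grip 48 mm across (50 over its ribs), reaching 14 mm either way along the axis. Below it a neck and a round skirt 60 mm across, its front 24 mm from this point; the dial's face is 30 mm from this point when the pin is home. A steel pointer on the skirt's edge and a line on the knob's end show the setting.
- knob_turn (a joint): Turn of the knob in rad, growing clockwise as one faces it. 0: pointer at the first (biggest) dot; 0.628 (36 degrees) more per dot; stops just past the first and eighth dots. Light friction. Each dot has a hole in the dial plate, hidden under the skirt; the pin has 0.06 rad of play either way in it and slips in by itself if within about 0.1 rad. Starts between 0.05 and 2.25.
- knob_pull (a joint): How far the knob is drawn out, in m. 0: index pin fully home in a hole, the knob cannot turn. About 0.005 to 0.006: the round-nosed pin rests on the plate between holes. Above 0.0065: clear, the knob turns past the holes. 0.011: stop. The spring pushes in with 4.5 N at 0, 7 N at 0.006, 9.5 N at the stop. At the start the pin is home or rests on the plate between holes.
- steel_tumbler: Plain steel tumbler, 65 mm across, 74 mm high, upright on the worktop to the right of the machine; origin at the centre of its foot. To be left alone.
- garlic: Garlic bulb, about 53 mm across and high, on the worktop to the right of the machine; origin at the centre of its underside. To be left alone.
- spice_jar: Spice jar with a dark lid, 41 mm across, 105 mm high, upright on the worktop to the right of the machine; origin at the centre of its foot. To be left alone.

How it is judged:
At the end, for the whole second after the job is handed in: the knob stands at the seventh dot (3.770 rad, within 0.09) with its index pin fully home in that hole (drawn out by less than 1.5 mm) (value of joint knob_turn between 3.68 and 3.86 rad and value of joint knob_pull below 0.0015 m); the robot touches nothing.
It fails at once if the steel tumbler is knocked over or pushed away (distance of steel_tumbler from where it was at the start of the episode above 0.03 m or angle between steel_tumbler's own z axis and vertical above 0.5 rad).
It fails at once if the garlic is knocked over or pushed away (distance of garlic from where it was at the start of the episode above 0.03 m or angle between garlic's own z axis and vertical above 0.5 rad).
It fails at once if the spice jar is knocked over or pushed away (distance of spice_jar from where it was at the start of the episode above 0.03 m or angle between spice_jar's own z axis and vertical above 0.5 rad).
It also fails if it takes over 59 s, if anything falls off the work surface, if the arm or the gripper's body presses on something with over 40 N, if the wrist force passes 120 N, or if a joint passes its speed limit or range.

## Working session

There is one attempt and no reset: what is moved stays moved. The work goes in short steps, Python scripts to look and compute and a tool call to move; the robot and the scene stay as the last step left them, time stands still between calls to the robot, and variables do not carry over. Pictures are saved under pics/ and viewed, at most 10 in all, crops included, and the job is handed in when it is done.

Besides the shell and the picture viewer there is one more tool, called after "Request:" as name(argument=value, ...), one argument or row to a line, values as JSON. jog_arm: Moves the arm, as the interface text tells. Its arguments: {"type":"object","properties":{"targets":{"type":"array"},"gripper":{"type":"number"},"newtons":{"type":"number"}},"required":["targets"]}

```bash
mkdir -p pics
cat > h.py <<'E'
import numpy as np,cv2
from station import status,eyes,order
from scipy.spatial.transform import Rotation as R
def cloud(cam,depth):
    m=eyes.camera_model(cam);v,u=np.mgrid[0:480,0:640]
    K=np.array([[m['fx'],0,m['cx']],[0,m['fy'],m['cy']],[0,0,1.]])
    p=cv2.undistortPoints(np.stack([u,v],-1).reshape(-1,1,2).astype(float),K,np.array([m['k1'],0,0,0,0.])).reshape(480,640,2)
    pc=np.dstack([p*depth[...,None],depth]);M=R.from_rotvec(np.ravel(m['rvec'])).as_matrix()
    return (pc-np.ravel(m['tvec']))@M
def proj(cam,X):
    m=eyes.camera_model(cam);K=np.array([[m['fx'],0,m['cx']],[0,m['fy'],m['cy']],[0,0,1.]])
    return cv2.projectPoints(np.atleast_2d(X).astype(float),np.ravel(m['rvec']),np.ravel(m['tvec']),K,np.array([m['k1'],0,0,0,0.]))[0].reshape(-1,2)
E
python3 - <<'E'
from h import *
print(status.state())
ims=[]
for c in('scene','top'):
    im,d=eyes.read_camera(c);np.savez(c,im=im,d=d);P=cloud(c,d)
    cv2.imwrite(f'pics/{c}0.png',im[...,::-1])
    for q in('pasta_machine','knob_grip','dial_face','hopper_rim','steel_tumbler','garlic','spice_jar'):
        for r in eyes.trace(c,q)[:1]:
            mk=r['mask']&(d>0);print(c,q,round(r['p'],2),np.round(r['bbox']),np.round(np.median(P[mk],0),3),np.round(P[mk].min(0),3),np.round(P[mk].max(0),3)); np.save(f'm_{c}_{q}',mk)
E
```

```text
{'time_s': 0.0, 'qpos': array([ 1.16797071e+00,  3.42744734e-01,  1.52500425e+00,  7.94608560e-06,
        1.27539321e+00, -1.46025897e-01]), 'qd': array([ 1.07506170e-03, -2.02983665e-04,  7.65093371e-04,  7.07265133e-05,
        1.45191344e-03,  8.19442679e-04]), 'tau': array([ 1.20312910e-03, -4.33673859e+01, -2.46007955e+01, -7.12976089e-05,
        7.73465872e-03, -7.20763268e-06]), 'tcp_pos': array([0.13317672, 0.50742198, 0.23061899]), 'tool_rot': array([-2.13616226e-04,  1.28048454e-01,  9.91767611e-01, -7.44749671e-04]), 'ft_force': array([ 0.95747862, -0.69738157, -0.37279052]), 'ft_torque': array([0.0244541 , 0.03377656, 0.06475761]), 'grasp_force': 0.0, 'gripper_width': 0.08542271958578324}
scene pasta_machine 0.79 [276. 172. 406. 289.] [0.649 0.281 0.107] [ 0.515  0.165 -0.094] [0.783 0.554 0.182]
scene knob_grip 0.66 [280. 192. 312. 222.] [0.548 0.343 0.119] [ 0.519  0.323 -0.024] [0.582 0.532 0.143]
scene dial_face 0.78 [278. 195. 307. 234.] [0.55  0.341 0.114] [ 0.507  0.297 -0.034] [0.582 0.529 0.143]
scene hopper_rim 0.79 [301. 169. 403. 217.] [0.672 0.331 0.168] [0
[... 378 characters left out ...]
8 [209. 137. 331. 281.] [0.646 0.311 0.142] [ 0.513  0.164 -0.871] [0.815 0.485 0.184]
top knob_grip 0.71 [213. 238. 250. 277.] [0.545 0.354 0.123] [0.513 0.324 0.084] [0.581 0.386 0.143]
top dial_face 0.65 [213. 233. 256. 279.] [0.555 0.347 0.114] [0.513 0.303 0.058] [0.599 0.392 0.143]
top hopper_rim 0.78 [204. 136. 305. 245.] [0.68  0.301 0.167] [ 0.57  0.21 -0.09] [0.762 0.417 0.184]
top steel_tumbler 0.55 [367. 251. 403. 286.] [0.538 0.051 0.011] [ 0.502  0.025 -0.005] [0.574 0.089 0.078]
top garlic 0.58 [331. 250. 359. 274.] [0.554 0.133 0.035] [ 0.53   0.106 -0.002] [0.579 0.159 0.054]
top spice_jar 0.59 [383. 217. 408. 245.] [0.606 0.041 0.104] [0.59  0.017 0.009] [0.629 0.057 0.11 ]
```

View pics/scene0.png

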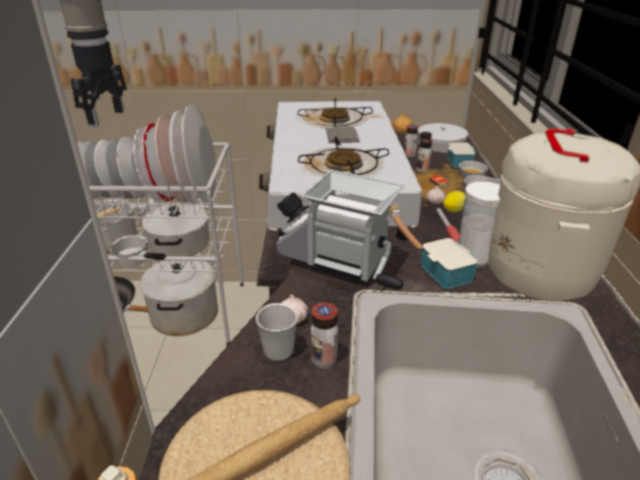

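View pics/top0.png

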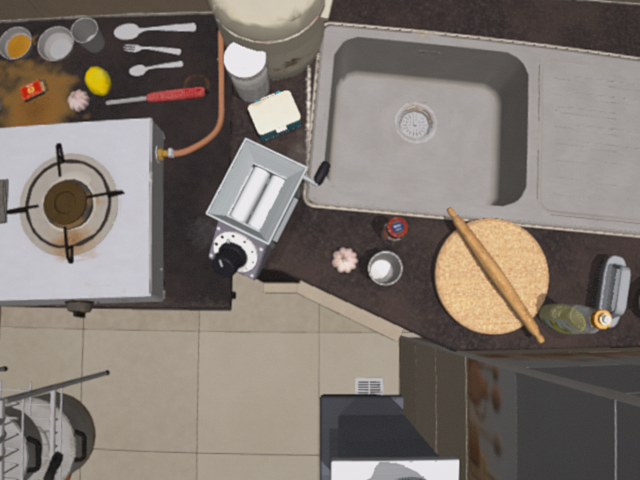

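The scene shows the machine at about (340,230) with its knob at (290,207). The top view has the hopper at (257,190), the knob at (231,257), and the garlic, tumbler and jar to the right at (345,260), (384,267) and (396,228).

Run:
```python
from h import *
for c in('top','scene'):
    z=np.load(c+'.npz');im,d=z['im'],z['d'];P=cloud(c,d)
    m=(P[...,2]>.172)&(P[...,2]<.19)&(abs(P[...,0]-.66)<.15)&(abs(P[...,1]-.3)<.15)
    q=P[m];r=cv2.minAreaRect(q[:,:2].astype(np.float32)*1000);print(c,len(q),r)
    # knob: dark pixels
    k=np.load(f'm_{c}_knob_grip.npy')&(im.max(-1)<70)&(P[...,2]>.05)&(abs(P[...,1]-.35)<.06)
    np.save('k'+c,P[k]);print(len(P[k]),P[k].mean(0),P[k].min(0),P[k].max(0))
im=np.load('top.npz')['im'];a=cv2.resize(im[195:295,195:275],(480,600),interpolation=cv2.INTER_CUBIC)
cv2.imwrite('pics/crop.png',a[...,::-1])
```

```text
top 1234 ((666.3928833007812, 298.63421630859375), (129.52989196777344, 158.94161987304688), 64.23721313476562)
777 [0.5451234  0.35378336 0.12259704] [0.51329459 0.32481031 0.08944156] [0.57792248 0.38557171 0.14297654]
scene 849 ((668.4824829101562, 299.31988525390625), (132.3275909423828, 157.76571655273438), 64.00981140136719)
437 [0.54706168 0.34230805 0.11953141] [0.51898881 0.32314678 0.0884042 ] [0.57865115 0.36087869 0.14293582]
```

View pics/crop.png

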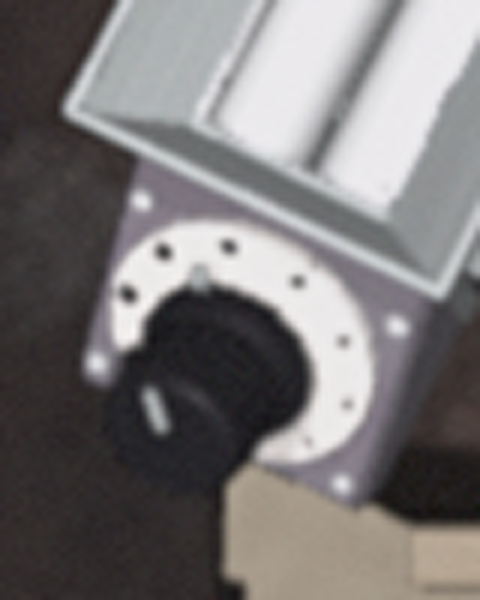

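```bash
cat >> h.py <<'E'
def frame(yaw):
    ex=np.array([np.cos(yaw),np.sin(yaw),0]);ey=np.array([-np.sin(yaw),np.cos(yaw),0]);ez=np.array([0,0,1.])
    s=.5**.5
    return (-ex+ez)*s,(ex+ez)*s,-ey   # axis out, upslope, right
E
python3 - <<'E'
from h import *
from scipy.optimize import least_squares
px=np.array([(128,293),(163,252),(229,246),(298,282),(343,341),(347,404),(308,441)],float)
uv=(px+.5)/6-.5+195
ang=np.radians(-126+36*np.arange(1,8))
z=np.load('top.npz');im,d=z['im'],z['d'];P=cloud('top',d)
m=np.load('m_top_dial_face.npy')&(im.min(-1)>190);W=P[m];print(len(W))
def dots(x,r=.04,an=ang):
    a,u,rt=frame(x[3]);return x[:3]+r*(np.cos(an)[:,None]*u+np.sin(an)[:,None]*rt)
def f(x):
    a=frame(x[3])[0]
    return np.r_[(proj('top',dots(x))-uv).ravel()/.4, ((W-x[:3])@a)/.002/np.sqrt(len(W)/20),(x[3]+np.radians(25.9))/.01]
s=least_squares(f,[.56,.35,.1,-.45],loss='soft_l1');x=s.x
print('D',x[:3],np.degrees(x[3]),s.cost);print(np.round(proj('top',dots(x))-uv,2))
a,u,r=frame(x[3]);print('axes',a,u,r)
for n in('ktop','kscene'):
    K=np.load(n+'.npy')-x[:3];L=np.c_[K@a,K@u,K@r]*1000
    print(n,np.percentile(L,[1,5,50,95,99],axis=0).round(1))
    e=L[L[:,0]>40];print(len(e),e.mean(0),np.percentile(e,[3,97],axis=0))
# pointer
pp=(np.array([200,275.])+.5)/6-.5+195
best=[(np.linalg.norm(proj('top',(x[:3]+.006*a+.0315*(np.cos(t)*u+np.sin(t)*r))[None])[0]-pp),np.degrees(t)) for t in np.linspace(-2.5,2,200)]
print('pointer',min(best),'turn',min(best)[1]+126)
l=(np.array([[148,387],[165,432]])+.5)/6-.5+195
print('line', l, proj('top',np.array([x[:3]+.044*a, x[:3]+.044*a+.02*u,x[:3]+.044*a+.02*r])))
np.save('x',x)
q=status.state();T=R.from_quat(np.roll(q['tool_rot'],-1)).as_matrix();print(T)
E
```

```text
576
D [0.56211561 0.34936157 0.08848462] -26.050818486546934 6.9609322356120495
[[-0.14  0.11]
 [ 0.02 -0.09]
 [-0.07 -0.01]
 [ 0.01 -0.25]
 [ 0.07  0.03]
 [-0.01 -0.08]
 [ 0.12  0.38]]
axes [-0.63526818  0.31053878  0.70710678] [ 0.63526818 -0.31053878  0.70710678] [-0.43916816 -0.89840488 -0.        ]
ktop [[  8.6 -17.6 -23.8]
 [ 10.1 -11.9 -18.6]
 [ 41.9  15.7   4.5]
 [ 53.9  25.8  23.3]
 [ 55.   28.7  25.8]]
407 [50.53750033  6.65651414  2.57004596] [[ 41.55030686 -16.8242633  -18.62765938]
 [ 54.72089564  24.61510508  21.75576414]]
kscene [[ 9.  -9.5 -7.1]
 [10.4 -6.  -4.3]
 [29.6 17.  15.2]
 [48.1 27.4 22.7]
 [50.3 30.8 26.5]]
107 [45.17852758 14.11998127 13.83763752] [[40.33974322 -6.24387465 -3.61606422]
 [50.45308899 26.89641655 22.19546994]]
pointer (np.float64(0.21226638916208093), np.float64(-31.814993146711537)) turn 94.18500685328846
line [[219.25       259.08333333]
 [222.08333333 266.58333333]] [[223.99528969 265.75493518]
 [226.25081889 258.28776114]
 [233.44526628 270.50821671]]
[[-9.67218021e-01  2.53947433e-01  4.15854918e-05]
 [ 2.53947437e-01  9.67218009e-01  1.49184274e-04]
 [-2.33727311e-06  1.54854247e-04 -9.99999988e-01]]
```

Run:
```python
from h import *
x=np.load('x.npy');a,u,r=frame(x[3]);D=x[:3]
for c in('top','scene'):
    z=np.load(c+'.npz');im,d=z['im'],z['d'];P=cloud(c,d)
    L=(P-D)@np.c_[a,u,r]*1000
    m=(abs(L[...,0])<12)&(np.hypot(L[...,1],L[...,2])>34)&(np.hypot(L[...,1],L[...,2])<45)&(im.min(-1)>150)
    print(c,'dial a',m.sum(),np.percentile(L[m][:,0],[10,50,90]))
    m=(L[...,0]>40)&(L[...,0]<65)&(np.hypot(L[...,1],L[...,2])<40)
    e=L[m];print('end',len(e),np.percentile(e,[5,25,50,75,95],axis=0).round(1))
    f=e[e[:,0]>np.percentile(e[:,0],95)-4];print('face',len(f),f.mean(0),f.min(0),f.max(0))
    A=np.c_[f[:,1:],np.ones(len(f))];print('plane',np.linalg.lstsq(A,f[:,0],rcond=None)[0])
for h in(0,.03,.044,.05,.054):print(h,proj('top',D+h*a),proj('scene',D+h*a))
a_=[]
for c,(x0,y0) in(('top',(200,215)),('scene',(265,175))):
    im=np.load(c+'.npz')['im'][y0:y0+70,x0:x0+70]
    im=cv2.convertScaleAbs(cv2.resize(im,(400*7//7,400)),alpha=1.5,beta=20)
    for h,r_,n in((0,.046,40),(.05,.024,40)):
        t=np.linspace(0,6.28,n);Q=D+h*a+r_*(np.cos(t)[:,None]*u+np.sin(t)[:,None]*r)
        for p in proj(c,Q): cv2.circle(im,tuple(int(v) for v in (p-[x0,y0])*400/70),1,(255,0,0) if h else (0,255,0),-1)
    a_.append(im)
cv2.imwrite('pics/fit.png',np.hstack(a_)[...,::-1])
```

```text
top dial a 390 [-1.83015623  0.2611808   2.26519575]
end 460 [[ 42.5 -14.8 -17.9]
 [ 49.7  -3.5  -7.8]
 [ 51.6   7.7   2.4]
 [ 53.   17.8  12. ]
 [ 54.5  23.9  21.7]]
face 320 [52.53664585  2.40876646  0.88576572] [ 50.48944025 -22.61789611 -22.09121633] [56.90945143 24.89550243 24.73722326]
plane [ 9.72467083e-04 -4.77440780e-03  5.25385324e+01]
scene dial a 50 [-4.6342005  -1.36587094  0.28189524]
end 144 [[40.7 -7.2 -8.8]
 [43.1  6.4  3.9]
 [46.1 17.  14.1]
 [49.3 23.8 19.3]
 [52.  26.6 21.5]]
face 50 [50.31446039 13.03983959  9.297747  ] [ 48.10909736 -14.2934242  -12.47018754] [52.93025658 27.99982333 20.59327325]
plane [-4.36062163e-02 -5.77417890e-02  5.14199470e+01]
0 [[234.01588949 252.6535721 ]] [[299.18469609 218.13020634]]
0.03 [[227.25004256 261.49733268]] [[289.9895316  206.93338958]]
0.044 [[223.99528969 265.75493518]] [[285.68004798 201.68584149]]
0.05 [[222.58085261 267.60584989]] [[283.82954321 199.43253831]]
0.054 [[221.63128556 268.84866765]] [[282.59467942 197.92888541]]
```

View pics/fit.png

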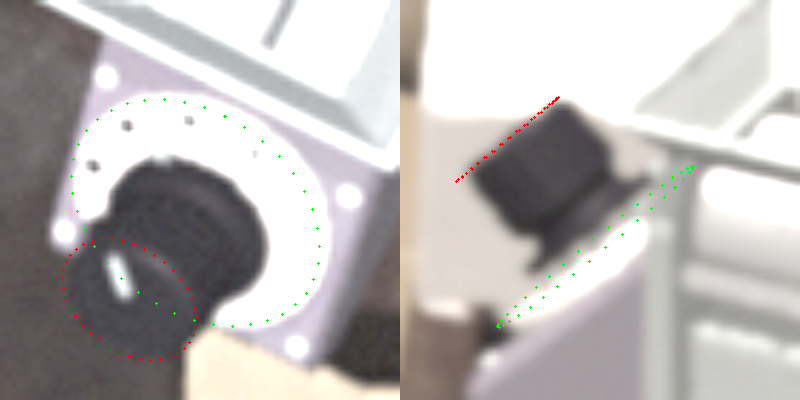

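The fit overlay sits well: dial ring centred near (200,212) and knob end near (130,298) in the left crop, and within about 2 mm in the scene half. The pointer is between dots 3 and 4, at a turn of about 94°.

```bash
cat >> h.py <<'E'
x=np.load('x.npy');A,U,RT=frame(x[3]);D=x[:3]
def plan(apos,roll=0):
    s=status.state();T=R.from_quat(np.roll(s['tool_rot'],-1));z=T.as_matrix()[:,2]
    c=np.cross(z,-A);w=c/np.linalg.norm(c)*np.arctan2(np.linalg.norm(c),z@-A)
    w=(R.from_rotvec(-A*roll)*R.from_rotvec(w)).as_rotvec()
    print('shift mm',((D+A*apos-s['tcp_pos'])*1000).round(1),'rot',w.round(4),'a,u,r',((s['tcp_pos']-D)@np.c_[A,U,RT]*1000).round(1),'F',(s['ft_force']@np.c_[A,U,RT]).round(1),'q',s['qpos'].round(3),'t',s['time_s'])
E
python3 -c "
from h import *
plan(.16)"
```

```text
shift mm [ 327.2 -108.8  -29.7] rot [-3.450e-01 -7.056e-01 -1.000e-04] a,u,r [ 422.6 -220.6   46. ] F [-0.6  0.1  1. ] q [ 1.168  0.342  1.524  0.     1.275 -0.146] t 0.8
```

Request:
jog_arm(
  targets=[50,-16,20,-0.06,-0.125,0,100,-32,30,-0.13,-0.26,0,150,-50,30,-0.195,-0.4,0,200,-66,20,-0.26,-0.53,0,250,-83,0,-0.31,-0.63,0],
  gripper=1,
)

```text
time_s: 1.42
tcp_pos: [0.3846, 0.4253, 0.2319]
tool_rot: [0.328, 0.12, 0.931, -0.11]
ft_force: [0.3, 0.2, -0.1]
gripper_width: 0.0855
grasp_force: 0.0
```

```bash
python3 -c "
from h import *
plan(.16)"
```

```text
shift mm [ 75.9 -26.3 -30.3] rot [-0.0359 -0.0711 -0.001 ] a,u,r [237.8 -35.    9.8] F [-0.2  0.  -0.3] q [ 1.058  0.46   1.557 -0.769  1.198  0.063] t 1.425
```

Request:
jog_arm(
  targets=[25,-9,-10,-0.012,-0.024,0,50,-18,-20,-0.024,-0.047,0,76,-26,-30,-0.036,-0.071,0,76,-26,-30,-0.036,-0.071,0],
)

```text
time_s: 1.92
tcp_pos: [0.4599, 0.3977, 0.2]
tool_rot: [0.36, 0.119, 0.917, -0.125]
ft_force: [-0.2, 0.0, 0.2]
gripper_width: 0.0853
grasp_force: 0.0
```

```bash
python3 -c "
from h import *
plan(.07)"
```

```text
shift mm [ 57.7 -26.6 -62. ] rot [ 0.0016 -0.0056  0.0039] a,u,r [158.8  -1.1   1.5] F [ 0.3 -0.   0.1] q [ 0.948  0.53   1.587 -0.903  1.087  0.104] t 1.925
```

Request:
jog_arm(
  targets=[15,-7,-15,0,-0.003,0.002,29,-13,-31,0.002,-0.006,0.004,43,-20,-46,0.002,-0.006,0.004,58,-27,-62,0.002,-0.006,0.004,58,-27,-62,0.002,-0.006,0.004],
)

```text
time_s: 2.55
tcp_pos: [0.518, 0.3725, 0.14]
tool_rot: [0.36, 0.118, 0.917, -0.123]
ft_force: [-0.2, -0.3, -0.3]
gripper_width: 0.0852
grasp_force: 0.0
```

Run:
```python
from h import *
plan(.018)
o=[]
for c in('top','scene'):
    im,d=eyes.read_camera(c);x0,y0=(190,195) if c=='top' else (235,140)
    o.append(cv2.resize(im[y0:y0+100,x0:x0+100],(400,400),interpolation=cv2.INTER_CUBIC))
cv2.imwrite('pics/near.png',np.hstack(o)[...,::-1])
```

```text
shift mm [ 32.7 -17.5 -38.8] rot [-0.0011 -0.0053  0.0013] a,u,r [71.6  1.2 -1.4] F [-0.2 -0.2  0.4] q [ 0.838  0.621  1.619 -0.995  0.939  0.159] t 2.55
```

View pics/near.png

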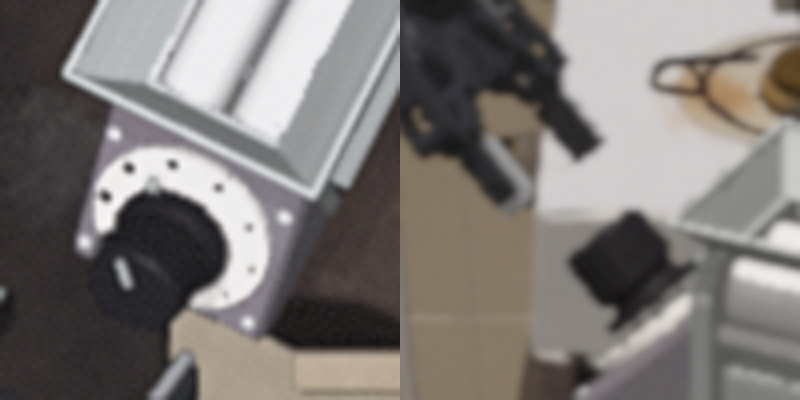

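The gripper is still about 40 mm short of the knob and in line with its axis (scene crop: tips near (548,178), knob end near (603,235)). Joint 4 is close to its limit, so I tilt the tool about 3° as it goes in.

Request:
jog_arm(
  targets=[0,0,0,0.033,0.033,-0.039,10,-5,-12,0.033,0.033,-0.039,20,-11,-25,0.033,0.033,-0.039,31,-17,-38,0.033,0.033,-0.039,31,-17,-38,0.033,0.033,-0.039],
)

```text
time_s: 3.28
tcp_pos: [0.5486, 0.3548, 0.101]
tool_rot: [0.34, 0.14, 0.923, -0.117]
ft_force: [-0.7, -0.0, -0.3]
gripper_width: 0.0852
grasp_force: 0.0
```

Run:
```python
from h import *
plan(.018)
o=[]
for c in('top','scene'):
    im,d=eyes.read_camera(c);x0,y0=(190,195) if c=='top' else (245,150)
    o.append(cv2.resize(im[y0:y0+80,x0:x0+80],(400,400),interpolation=cv2.INTER_CUBIC))
cv2.imwrite('pics/near2.png',cv2.convertScaleAbs(np.hstack(o)[...,::-1],alpha=1.6,beta=20))
```

```text
shift mm [2.1 0.1 0.2] rot [-0.01   -0.0506  0.0132] a,u,r [19.2 -1.4  1. ] F [ 0.2 -0.6  0.3] q [ 0.763  0.679  1.605 -0.986  0.867  0.166] t 3.275
```

View pics/near2.png

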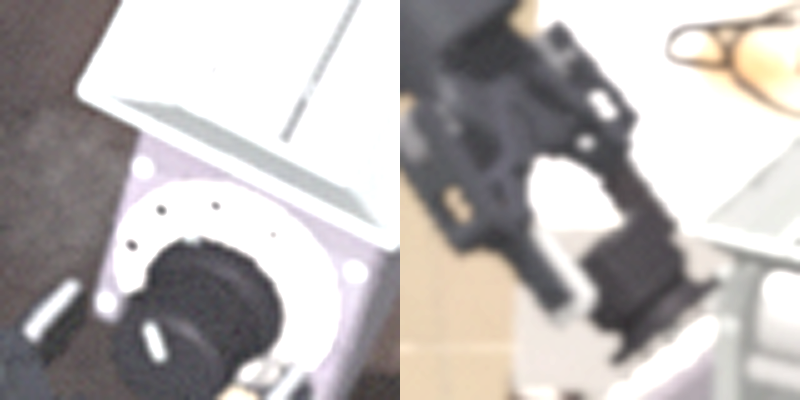

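The fingers straddle the knob in both views (right crop: tips near (570,310) and (670,240) on either side of the grip). I'll close now.

Request:
jog_arm(
  targets=[0,0,0,0,0,0,0,0,0,0,0,0,0,0,0,0,0,0,0,0,0,0,0,0,0,0,0,0,0,0],
  gripper=-1,
  newtons=60,
)

```text
time_s: 4.0
tcp_pos: [0.5479, 0.3562, 0.1038]
tool_rot: [0.341, 0.14, 0.922, -0.116]
ft_force: [-6.1, -1.9, 4.9]
gripper_width: 0.0463
grasp_force: 60.5
```

Request:
jog_arm(
  targets=[0,0,0,0,0,0,0,0,0,0,0,0],
)

```text
time_s: 4.25
tcp_pos: [0.5479, 0.3562, 0.1039]
tool_rot: [0.341, 0.14, 0.922, -0.116]
ft_force: [-4.4, -1.9, 4.8]
gripper_width: 0.0463
grasp_force: 60.5
```

```bash
python3 -c "
from h import *
plan(.027);s=status.state();print(s['gripper_width'],s['grasp_force'],s['ft_torque'])"
```

```text
shift mm [-3.   1.5  3.7] rot [-0.0112 -0.0484  0.0112] a,u,r [22.  -0.2  0.1] F [5.6 1.2 3.6] q [ 0.766  0.675  1.604 -0.985  0.869  0.165] t 4.25
0.046304596000725486 60.53506339201704 [-0.17736978  0.37468961 -0.39306598]
```

Request:
jog_arm(
  targets=[-2,1,2,0,0,0,-4,2,4.5,0,0,0,-6.4,3.1,7.1,0,0,0,-6.4,3.1,7.1,0,0,0],
)

```text
time_s: 4.75
tcp_pos: [0.5436, 0.3582, 0.1086]
tool_rot: [0.341, 0.14, 0.922, -0.117]
ft_force: [19.6, -5.6, -14.6]
gripper_width: 0.0458
grasp_force: 70.7
```

```bash
python3 -c "
from h import *
plan(.027);s=status.state();print(s['gripper_width'],s['grasp_force'],s['ft_torque'])"
```

```text
shift mm [ 1.3 -0.5 -1.1] rot [-0.0108 -0.0493  0.012 ] a,u,r [28.7 -0.3  0.1] F [-24.6   3.9  -3.5] q [ 0.774  0.666  1.604 -0.976  0.88   0.158] t 4.75
0.045811586847635595 70.74442258570343 [ 0.51497768 -0.4560922   0.59680961]
```

Request:
jog_arm(
  targets=[1,-0.5,-1,0,0,0,1.5,-0.7,-1.7,0,0,0,1.5,-0.7,-1.7,0,0,0],
)

```text
time_s: 5.12
tcp_pos: [0.5443, 0.358, 0.108]
tool_rot: [0.341, 0.14, 0.922, -0.116]
ft_force: [7.8, -3.4, -4.8]
gripper_width: 0.0458
grasp_force: 72.1
```

```bash
python3 -c "
from h import *
plan(.027);s=status.state();print(s['gripper_width'],s['grasp_force'],s['ft_torque'])
for t in np.radians([10,20,30,40,50]): print((-A*t).round(4))"
```

```text
shift mm [ 0.7 -0.2 -0.4] rot [-0.0108 -0.0489  0.0117] a,u,r [27.8 -0.2  0.1] F [-9.4  2.6 -0.3] q [ 0.773  0.668  1.604 -0.977  0.878  0.16 ] t 5.125
0.04581362085024833 72.14931894326583 [ 0.11535171 -0.13325731  0.13987273]
[ 0.1109 -0.0542 -0.1234]
[ 0.2218 -0.1084 -0.2468]
[ 0.3326 -0.1626 -0.3702]
[ 0.4435 -0.2168 -0.4937]
[ 0.5544 -0.271  -0.6171]
```

```bash
python3 -c "
from h import *
s=status.state();z=R.from_quat(np.roll(s['tool_rot'],-1)).as_matrix()[:,2];print(z)
for t in np.radians([9,18,27,36,45]): print((z*t).round(4))"
```

```text
[ 0.59625406 -0.30990103 -0.74056901]
[ 0.0937 -0.0487 -0.1163]
[ 0.1873 -0.0974 -0.2327]
[ 0.281 -0.146 -0.349]
[ 0.3746 -0.1947 -0.4653]
[ 0.4683 -0.2434 -0.5816]
```

Request:
jog_arm(
  targets=[0.5,-0.2,-0.6,0.094,-0.049,-0.116,0.5,-0.2,-0.6,0.187,-0.097,-0.233,0.5,-0.2,-0.6,0.281,-0.146,-0.349,0.5,-0.2,-0.6,0.281,-0.146,-0.349],
)

```text
time_s: 5.62
tcp_pos: [0.5451, 0.3587, 0.1079]
tool_rot: [0.359, 0.352, 0.864, -0.032]
ft_force: [7.0, -3.5, -5.3]
gripper_width: 0.0463
grasp_force: 72.2
```

```bash
python3 -c "
from h import *
plan(.027);s=status.state();print(s['gripper_width'],s['grasp_force'],s['ft_torque'])"
```

```text
shift mm [-0.1 -1.  -0.3] rot [-0.012  -0.0473  0.01  ] a,u,r [27.4  0.  -0.9] F [-9.3  1.8  0. ] q [ 0.773  0.668  1.603 -0.98   0.876  0.635] t 5.625
0.04630139480886002 72.18468345003203 [ 0.52699004 -0.45377046  0.71588106]
```

Request:
jog_arm(
  targets=[0,0,0,0.094,-0.049,-0.116,0,0,0,0.187,-0.097,-0.233,0,0,0,0.281,-0.146,-0.349,0,0,0,0.375,-0.195,-0.465,0,0,0,0.468,-0.243,-0.582],
)

```text
time_s: 6.25
tcp_pos: [0.546, 0.359, 0.1089]
tool_rot: [0.345, 0.656, 0.662, 0.109]
ft_force: [10.3, -3.4, -3.1]
gripper_width: 0.0461
grasp_force: 72.3
```

```bash
python3 -c "
from h import *
plan(.027);s=status.state();print(s['gripper_width'],s['grasp_force'],s['ft_torque'])
im,d=eyes.read_camera('top')
cv2.imwrite('pics/turn1.png',cv2.convertScaleAbs(cv2.resize(im[195:295,195:275],(480,600),interpolation=cv2.INTER_CUBIC)[...,::-1],alpha=1.2))"
```

```text
shift mm [-1.  -1.3 -1.4] rot [-0.0113 -0.045   0.0096] a,u,r [27.7  1.2 -1.6] F [-9.8  5.4 -1.5] q [ 0.773  0.668  1.601 -0.981  0.878  1.423] t 6.25
0.04611771148712647 72.310963163618 [ 0.24543331 -1.65190408  0.97380228]
```

View pics/turn1.png

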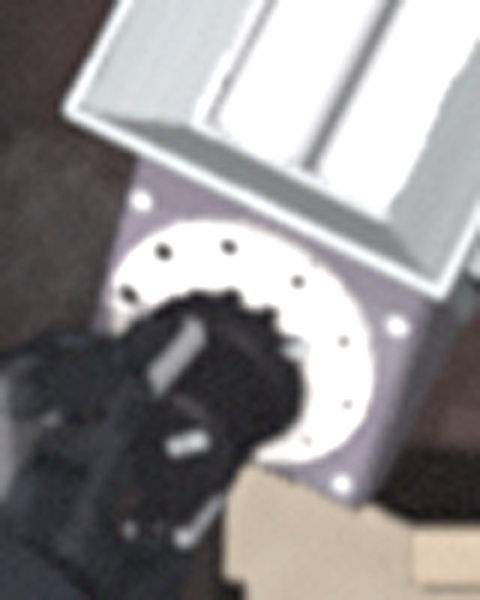

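The pointer has followed to about (293,348), between the fifth and sixth dots; the grip holds. I'll measure its angle.

```bash
cat >> h.py <<'E'
def ptr(px,pull):
    p=(np.array(px,float)+.5)/6-.5+195;t=np.linspace(-2.5,2.4,500)
    best=None
    for rr in(.030,.0315,.033,.0345):
        e=np.linalg.norm(proj('top',D+(.004+pull)*A+rr*(np.cos(t)[:,None]*U+np.sin(t)[:,None]*RT))-p,axis=1)
        i=e.argmin();print(rr,'err',e[i].round(2),'turn',(np.degrees(t[i])+126).round(1))
E
python3 -c "
from h import *
ptr((200,278),.0055);ptr((293,348),.0095)
z=R.from_quat(np.roll(status.state()['tool_rot'],-1)).as_matrix()[:,2];print(z)"
```

```text
0.03 err 1.35 turn 95.8
0.0315 err 0.69 turn 97.0
0.033 err 0.03 turn 97.5
0.0345 err 0.63 turn 98.7
0.03 err 0.59 turn 167.3
0.0315 err 0.05 turn 166.7
0.033 err 0.63 turn 166.2
0.0345 err 1.24 turn 165.6
[ 0.59965293 -0.30844172 -0.73843081]
```

Request:
jog_arm(
  targets=[0,0,0,0.094,-0.049,-0.116,0,0,0,0.187,-0.097,-0.233,0,0,0,0.281,-0.146,-0.349,0,0,0,0.375,-0.194,-0.463,0,0,0,0.468,-0.242,-0.58],
)

```text
time_s: 6.92
tcp_pos: [0.5458, 0.3578, 0.1089]
tool_rot: [0.278, 0.86, 0.361, 0.231]
ft_force: [8.8, -5.4, -3.1]
gripper_width: 0.0459
grasp_force: 72.6
```

Request:
jog_arm(
  targets=[0,0,0,0,0,0],
)

```text
time_s: 7.05
tcp_pos: [0.5458, 0.3578, 0.1089]
tool_rot: [0.278, 0.859, 0.363, 0.231]
ft_force: [9.6, -5.5, -2.6]
gripper_width: 0.0459
grasp_force: 72.6
```

```bash
python3 -c "
from h import *
plan(.027);s=status.state();print(s['gripper_width'],s['grasp_force'],s['ft_torque'])
im,d=eyes.read_camera('top')
cv2.imwrite('pics/turn2.png',cv2.convertScaleAbs(cv2.resize(im[195:295,195:275],(480,600),interpolation=cv2.INTER_CUBIC)[...,::-1],alpha=1.2))"
```

```text
shift mm [-0.8 -0.1 -1.3] rot [-0.0098 -0.0464  0.0116] a,u,r [27.4  1.4 -0.4] F [-9.6  5.9  0.7] q [ 0.772  0.668  1.602 -0.98   0.879  2.202] t 7.05
0.045864929378072 72.6108718848559 [-0.49629713 -1.35384061  0.20533345]
```

View pics/turn2.png

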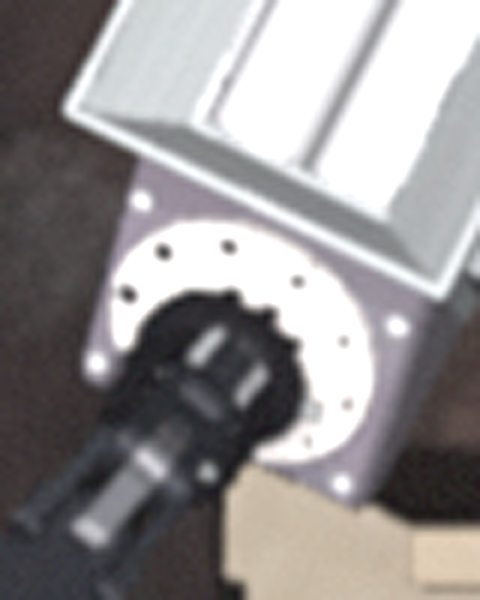

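The pointer is at about (311,410), just short of the seventh dot at (347,404).

```bash
python3 -c "
from h import *
ptr((311,410),.0095)"
```

```text
0.03 err 1.29 turn 211.2
0.0315 err 0.53 turn 210.6
0.033 err 0.23 turn 210.1
0.0345 err 0.98 turn 209.5
```

Request:
jog_arm(
  targets=[0,0,0,0.054,-0.028,-0.066,0,0,0,0.054,-0.028,-0.066,1.3,-0.6,-1.4,0.054,-0.028,-0.066,3.2,-1.5,-3.5,0.054,-0.028,-0.066,3.2,-1.5,-3.5,0.054,-0.028,-0.066],
)

```text
time_s: 7.72
tcp_pos: [0.5489, 0.3562, 0.1053]
tool_rot: [0.268, 0.874, 0.324, 0.243]
ft_force: [7.7, -4.3, -1.5]
gripper_width: 0.0462
grasp_force: 72.8
```

```bash
python3 -c "
from h import *
plan(.027);s=status.state();print(s['gripper_width'],s['grasp_force'],s['ft_torque'])"
```

```text
shift mm [-3.9  1.5  2.3] rot [-0.0102 -0.0463  0.0112] a,u,r [22.4  1.4 -0.4] F [-7.3  5.1  0.5] q [ 0.766  0.674  1.602 -0.986  0.871  2.294] t 7.725
0.046179203923570486 72.81180599952677 [-0.53995343 -1.24957595  0.13323932]
```

Request:
jog_arm(
  targets=[0.6,-0.3,-0.7,0,0,0,1.3,-0.6,-1.4,0,0,0,2.2,-1.1,-2.5,0,0,0,2.2,-1.1,-2.5,0,0,0],
)

```text
time_s: 8.22
tcp_pos: [0.5509, 0.3552, 0.103]
tool_rot: [0.268, 0.874, 0.324, 0.243]
ft_force: [7.7, -5.1, -0.4]
gripper_width: 0.0457
grasp_force: 73.0
```

```bash
python3 -c "
from h import *
plan(.027);s=status.state();print(s['gripper_width'],s['grasp_force'],s['ft_torque'])"
```

```text
shift mm [-6.   2.5  4.6] rot [-0.0102 -0.0462  0.0111] a,u,r [19.2  1.3 -0.4] F [-6.7  6.2  1.2] q [ 0.762  0.678  1.602 -0.99   0.867  2.297] t 8.225
0.045682761002659784 72.96289876295305 [-0.50376647 -1.1970549   0.04189977]
```

Request:
jog_arm(
  targets=[0,0,0,0,0,0,0,0,0,0,0,0,0,0,0,0,0,0,0,0,0,0,0,0,0,0,0,0,0,0],
  gripper=1,
)

```text
time_s: 8.85
tcp_pos: [0.5493, 0.3562, 0.1019]
tool_rot: [0.266, 0.875, 0.325, 0.242]
ft_force: [0.7, -0.4, 1.0]
gripper_width: 0.0852
grasp_force: 0.0
```

```bash
python3 -c "
from h import *
plan(.16);s=status.state();print(s['gripper_width'],s['grasp_force'],s['ft_torque'])"
```

```text
shift mm [-88.9  42.9  99.7] rot [-0.0119 -0.0486  0.0107] a,u,r [19.7 -0.7 -0.5] F [0.1 1.2 0.1] q [ 0.764  0.678  1.603 -0.988  0.866  2.297] t 8.85
0.08523826537380201 0.0 [ 0.16662542  0.31103209 -0.01815025]
```

Free of contact; back out along the axis and check.

Request:
jog_arm(
  targets=[-13,6,14,0,0,0,-32,15,35,0,0,0,-57,28,64,0,0,0,-89,43,100,0,0,0,-89,43,100,0,0,0],
)

```text
time_s: 9.48
tcp_pos: [0.4589, 0.4019, 0.2061]
tool_rot: [0.264, 0.874, 0.325, 0.245]
ft_force: [-0.9, 0.1, -0.5]
gripper_width: 0.0852
grasp_force: 0.0
```

Request:
jog_arm(
  targets=[-40,20,20,0,0,0,-80,40,40,0,0,0,-80,40,40,0,0,0],
)

```text
time_s: 9.85
tcp_pos: [0.3786, 0.4409, 0.2432]
tool_rot: [0.265, 0.874, 0.326, 0.243]
ft_force: [0.1, -0.0, -0.3]
gripper_width: 0.0857
grasp_force: 0.0
```

Run:
```python
from h import *
plan(.16)
P0=np.load('scene.npz')
o=[]
im,d=eyes.read_camera('top');L=(cloud('top',d)-D)@np.c_[A,U,RT]*1000
m=(L[...,0]>35)&(L[...,0]<60)&(np.hypot(L[...,1],L[...,2])<20);print('end face a now',np.median(L[m][:,0]))
z=np.load('top.npz');L=(cloud('top',z['d'])-D)@np.c_[A,U,RT]*1000
m=(L[...,0]>35)&(L[...,0]<60)&(np.hypot(L[...,1],L[...,2])<20);print('before',np.median(L[m][:,0]))
o.append(cv2.resize(im[195:275,195:275],(400,400),interpolation=cv2.INTER_CUBIC))
im,d=eyes.read_camera('scene')
for i in(im,):o.append(cv2.resize(i[175:245,265:335],(400,400),interpolation=cv2.INTER_CUBIC))
cv2.imwrite('pics/end.png',cv2.convertScaleAbs(np.hstack(o)[...,::-1],alpha=1.2))
```

```text
shift mm [ 81.9 -41.9 -41.6] rot [-0.0146 -0.0476  0.0077] a,u,r [254.4 -35.6  -1.7] F [-0.3 -0.1 -0. ] q [ 1.094  0.484  1.501 -0.782  1.264  2.24 ] t 9.85
end face a now 47.630672895712685
before 52.6939343175048
```

View pics/end.png

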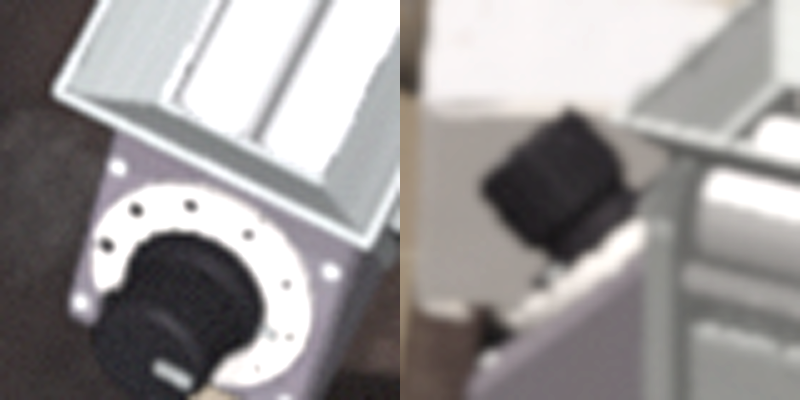

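The knob's end is about 5 mm lower than when the pin rested on the plate. The pointer, at about (272,335), lies at the seventh dot (291,337), and the skirt sits close to the dial.

```bash
python3 -c "
from h import *
print(order.sign_off())"
```

```text
the job is handed in; nothing more can be done
None
```

I turned the knob to the seventh dot and handed the job in. The last pictures show the pointer at that dot and the knob about 5 mm further in, so the pin looks home. The arm never went near the tumbler, garlic or spice jar, and the hand-in gave no verdict.

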